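# Short spin in the microcentrifuge

## Robot

A 6-joint arm with a two-finger parallel gripper is mounted at the origin on the work surface. World frame = base frame: x ahead of the robot, y to its left, z up, the work surface at z = 0. Lengths are in m, angles in rad, forces in N, time in s.
With the tool pointing down it reaches from about 0.35 to 0.975 m from the base axis. Payload 7.1 kg.
Tool frame: the origin (TCP) lies midway between the tips of the shut fingers; the grasp point (between the pads) lies 19 mm behind it; z points along the fingers, x is the direction in which the jaws open and shut, and the axes are right-handed (so a half turn about z gives the same grasp; the last joint's range is limited). The gripper opens to 88 mm and grips with 3 to 60 N. Pads are 20 mm wide; open, the fingers measure 115 mm over their backs; the gripper's body (75 mm by 178 mm) begins 61 mm behind the grasp point.
Start: joints at [-0.019, 0.423, 1.63, -0, 1.089, -0.019], TCP at [0.625, 0, 0.223] pointing down, gripper open.
Joint ranges: [-3, 3], [-0.9, 2.11], [0.09, 2.58], [-1.31, 4.45], [0.11, 2.69], [-2.54, 2.54]. Speed limits (rad/s): [2.39, 2.39, 3.01, 3.14, 3.14, 3.14].

## Interface

Orientations are given as a unit quaternion [w, x, y, z].
In Python, from station import move_pose, movel, movej, command_gripper, wait, inverse_kinematics, read_camera, camera_info, MotionError, job_done, get_time, get_joint_pos, get_qvel, get_effort, get_tcp_pos, get_ee_rot, get_ft_force, get_ft_torque, get_grip_width gives the robot as it stands. Calls block until the motion is done:
- move_pose(position, orientation): joint-space move of the TCP to a pose.
- movel(position, frame=None, v=0.15, until_force=None): straight line of the TCP; frame=None keeps the orientation; v is the mean speed in m/s. With until_force (N) it stops when the force on the tool has changed by that much, and returns True; else False.
- movej(angles): joint-space move.
- command_gripper(opening): opening from 0.0 (shut) to 1.0 (fully open); the grip force is fixed at half the most; returns when the fingers have stopped.
- wait(seconds).
- inverse_kinematics(position, orientation): joint angles nearest the present ones, or None.
- read_camera(name): name is "scene" or "side" or "wrist"; returns the picture (480x640x3 uint8, red, green, blue); there is no depth.
- camera_info(name): a dict with "intrinsics" (3x3 intrinsics, pixels), "T" (4x4, takes a point from camera to world coordinates); the wrist camera has in their place "tool_from_camera" (4x4, takes a point from camera to tool coordinates, whose origin is the TCP and whose axes are the tool frame's). Camera axes: x right, y up, looking along -z (the intrinsics and any distortion apply to the point x, -y, -z); pixel columns grow to the right and rows downward; lengths in m; the calibration is good to about 2 mm. A picture is of the moment at which its call begins: read the wrist's pose just before it. camera_info takes no time and is no camera call.
A pose or a line that the arm cannot do raises MotionError and nothing moves.
- job_done(): hands the job in, once; it reports no verdict.
Readings, each from a call of its own:
- get_time(): time.
- get_joint_pos(): joint angles.
- get_qvel(): joint speeds.
- get_effort(): joint torques, N m.
- get_tcp_pos(): TCP position.
- get_ee_rot(): TCP orientation.
- get_ft_force(): force on the tool from outside, world axes, zero at the start.
- get_ft_torque(): the same for the moment, N m.
- get_grip_width(): opening from 0.0 (shut) to 1.0 (fully open).
Only numpy, scipy, OpenCV 4.12 (cv2) and the standard library are available. Lean on these libraries where they do the work, as an engineer would, in place of code of your own. Each camera call takes 0.05 s, during which the arm holds its last target. There are 200 camera calls.

## Task

The tubes are loaded in the little bench centrifuge: close its lid fully, then give them a short spin by holding the large short-spin key on the front console down for about four seconds without a break, and let it go. Leave the lid shut, do not press the two small keys, and leave the things standing around it where they are.

Things in the scene. Friction and masses are not known exactly. Their poses are not given: they have to be found in the camera images.
- centrifuge: Compact white microcentrifuge, fixed, 250 deep (x) x 200 wide (y) x 112 mm to the rim of its round bowl. Origin: centre of its underside, on the bench; front looks along its -x. Front console: a deck sloping 0.175 rad, 82 mm high at the front, 95 at the rim, with, at x = -92 mm: dark display at y = +56, two 11 mm square keys at y = +10 and -10, large short-spin key at y = -62 mm.
- lid (a joint): Lid angle, rad: 0 = closed flat on the rim, positive = opened upward (starts 0.85 to 1.3). Grey plate 178 long x 190 wide x 12 mm with a clear round window, hinged at the rear (+x). A stiff hinge (0.45 N m) holds it wherever it is left: push it the whole way, 3 to 6 N at its front half. Its last 5 mm also press in a thin interlock pin at the rim's front left corner (about 1 N).
- lid_hinge (a point): Point on the lid's hinge axis, half-way across, at x = +118, z = 118 mm of the centrifuge; axes as the centrifuge's; the axis runs along y. The lid plate reaches from 5 mm behind the axis to 173 mm in front of it (towards -x when closed); its outer face lies 7.5 mm to the outer side of the axis.
- lid_front (a point): Middle of the lid's front edge on its outer (upper) face, 173 mm from the hinge axis. Moves with the lid: x axis from the front edge to the hinge, z axis out of the outer face (up when closed). A 13 mm lip, 60 mm wide, juts out in front of it.
- spin_key_top (a point): Centre of the top face of the short-spin key: large oblong grey key, 24 mm (front to back) x 32 mm (across), in a dark surround, at the right-hand end of the console seen from the robot; stands about 11 mm above the deck. z axis: out of the key, tilted 0.175 rad towards the front.
- spin_key (a joint): Travel of the short-spin key into the console, m: about -0.001 = up, 0.004 = fully down. Momentary: springs back by itself; about 4 N starts it moving, 5 N holds it fully down. It counts as held from 0.002 on.
- start_key (a joint): Travel of the small key at y = +10 mm, m (0 up, 0.004 down); not to be pressed.
- mode_key (a joint): Travel of the small key at y = -10 mm, m (0 up, 0.004 down); not to be pressed.
- rotor (a joint): Angle the rotor has turned, rad (starts near 0). While the short-spin key is down and the lid is fully home it runs up to about 14 rad/s in a second; otherwise (lid not home, key up) it is braked and stops within a second. Axis upright at x = +35 mm of the centrifuge.
- tube_rack: Loose blue tube rack 190 x 75 x 50 mm (x, y, z), origin under its centre; bystander to the left of the centrifuge.
- beaker: Loose empty glass beaker, 68 mm across, 90 mm high, origin under its centre; bystander on the right.
- burner: Loose Bunsen burner, round blue foot 84 mm across, brass tube to 138 mm high, origin under its centre; bystander on the right.
- cutter: Loose yellow utility knife lying flat, 140 mm long (its x), 22 mm wide, 16 mm high, origin under its middle; bystander in front of the centrifuge, towards the robot.

How it is judged:
On the way, in this order (a step that is already met when the one before it is completed fails the run):
1. the lid is closed fully (value of joint lid below 0.03 rad), for 0.2 s.
2. with the lid closed, the short-spin key is held down (2 mm or more) and the rotor runs, for 3 s without a break (value of joint spin_key above 0.002 m and velocity of joint rotor above 6 rad/s and value of joint lid below 0.03 rad), for 3 s.
3. the key is let go and the rotor has come to rest (value of joint spin_key below 0.001 m and velocity of joint rotor below 0.5 rad/s), for 0.2 s.
At the end, for the whole second after the job is handed in: The lid is closed (within 0.03 rad), the short-spin key is up again and the rotor is at rest, after an unbroken short spin of about four seconds (rotor running for at least 3 s; the key not down for more than about 6 s in all), with the bystanders where they stood (all of step 3 and value of joint lid below 0.03 rad); the robot touches nothing.
It fails at once if the tubes are spun for too long (key down for more than about 6 s in all, which turns the rotor by 78 rad) (value of joint rotor above 78 rad).
It fails at once if one of the two small keys is pressed (2 mm or more) (value of joint any of start_key, mode_key above 0.002 m).
It fails at once if a bystander is moved by more than 30 mm (distance of any of tube_rack, beaker, burner, cutter from where it was at the start of the episode above 0.03 m).
It also fails if it takes over 46 s, if anything falls off the work surface, if the arm or the gripper's body presses on something with over 40 N, if the wrist force passes 120 N, or if a joint passes its speed limit or range.

## Working session

There is one attempt and no reset: what is moved stays moved. The work goes in short steps, each a Python script; the robot and the scene stay as the last script left them, time stands still between calls to the robot, and variables do not carry over. Pictures are saved under pics/ and viewed, about 8 in all and at most 12, crops included, and the job is handed in when it is done.

```bash
mkdir -p pics; ls; python3 - <<'E'
from station import *
import cv2,numpy as np
for n in ["scene","side","wrist"]:
    im=read_camera(n); cv2.imwrite(f"pics/{n}0.png",im[:,:,::-1])
    c=camera_info(n); print(n,{k:np.round(v,4).tolist() for k,v in c.items() if k in("intrinsics","T","tool_from_camera")}, c.keys())
print(get_time(),get_tcp_pos(),get_ee_rot())
E
```

```text
pics
scene {'intrinsics': [[468.6091, 0.0, 322.386], [0.0, 468.6091, 240.0757], [0.0, 0.0, 1.0]], 'T': [[0.9782, -0.1765, 0.1092, 0.6579], [0.2071, 0.7933, -0.5725, -0.4716], [0.0144, 0.5826, 0.8126, 0.7915], [0.0, 0.0, 0.0, 1.0]]} dict_keys(['intrinsics', 'T'])
side {'intrinsics': [[505.1287, 0.0, 322.8968], [0.0, 505.1287, 241.4702], [0.0, 0.0, 1.0]], 'T': [[0.903, 0.3153, -0.2918, 0.311], [-0.4294, 0.6838, -0.5899, -0.5024], [0.0135, 0.658, 0.7529, 0.7682], [0.0, 0.0, 0.0, 1.0]]} dict_keys(['intrinsics', 'T'])
wrist {'intrinsics': [[341.8533, 0.0, 318.1935], [0.0, 341.8533, 246.2149], [0.0, 0.0, 1.0]], 'tool_from_camera': [[1.0, -0.0013, 0.0008, -0.0011], [-0.001, -0.9666, -0.2562, -0.0699], [0.0011, 0.2562, -0.9666, -0.1615], [0.0, 0.0, 0.0, 1.0]]} dict_keys(['intrinsics', 'tool_from_camera'])
0.15 [6.24587016e-01 3.57936601e-05 2.22106307e-01] [-5.91257292e-06  9.99999842e-01  1.78897100e-05 -5.61123614e-04]
```

View pics/scene0.png

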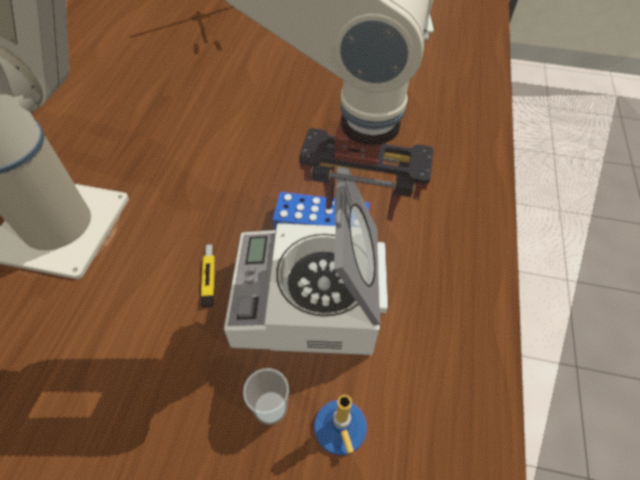

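View pics/side0.png

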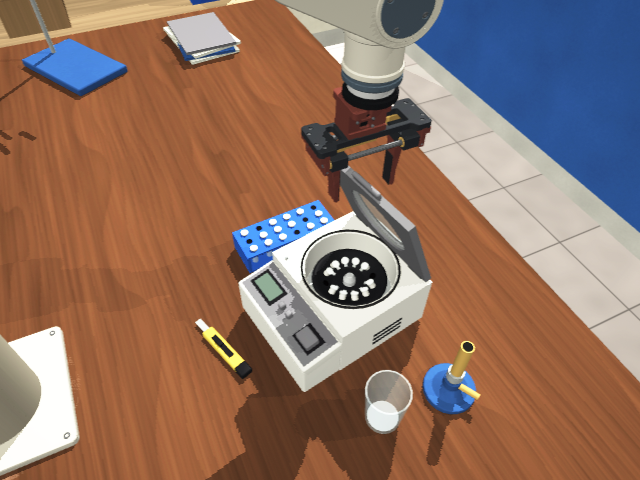

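View pics/wrist0.png

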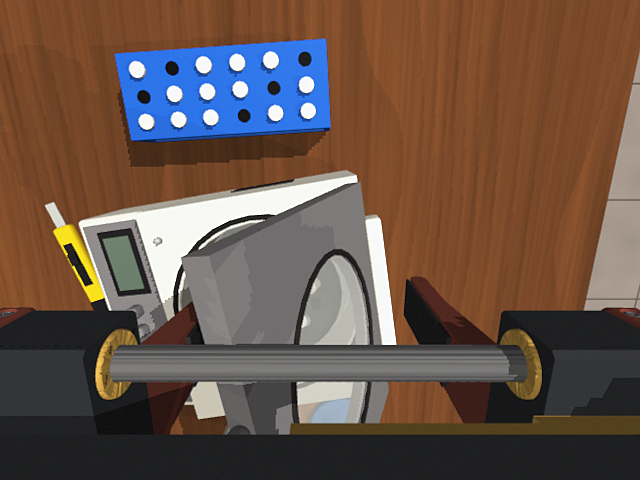

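```bash
python3 - <<'E'
import cv2,numpy as np
a=cv2.imread("pics/scene0.png")[160:360,215:395]; b=cv2.imread("pics/side0.png")[160:395,230:435]
a=cv2.resize(a,None,fx=2.2,fy=2.2,interpolation=cv2.INTER_CUBIC); b=cv2.resize(b,None,fx=1.95,fy=1.95,interpolation=cv2.INTER_CUBIC)
m=np.zeros((460,800,3),np.uint8); m[:a.shape[0],:a.shape[1]]=a; m[:b.shape[0],400:400+b.shape[1]]=b[:, :400]
cv2.imwrite("pics/mos.png",m)
E
```

```text
(no output)
```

View pics/mos.png

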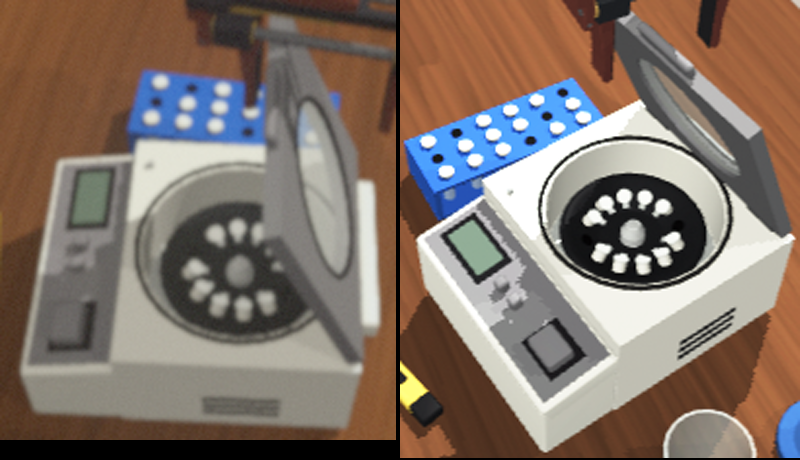

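```bash
cat > h.py <<'E'
import numpy as np
from station import *
def ray(n,uv):
    c=camera_info(n);K,T=np.array(c["intrinsics"]),np.array(c["T"])
    d=np.linalg.inv(K)@[uv[0],uv[1],1]; return T[:3,3],T[:3,:3]@(d*[1,-1,-1])
def tri(a,b):
    (p,d),(q,e)=ray("scene",a),ray("side",b)
    s=np.linalg.lstsq(np.c_[d,-e],q-p,rcond=None)[0]
    A,B=p+s[0]*d,q+s[1]*e; return (A+B)/2,np.linalg.norm(A-B)
def plane(n,uv,z):
    p,d=ray(n,uv); return p+d*(z-p[2])/d[2]
E
python3 - <<'E'
from h import *
S=lambda u,v:(215+u/2.2-.25,160+v/2.2-.25); D=lambda u,v:(230+(u-400)/1.95-.25,160+v/1.95-.25)
F={"disp":((91,198),(476,248),(-.092,.056,.088)),"key":((71,320),(553,346),(-.092,-.062,.099)),"knob":((239,270),(632,233),(.035,0,None)),
"lidFRcorner":((285,238),(757,128),None),"bodyFRtop":((23,365),(543,412),(-.125,-.1,.082)),"bodyFLtop":((57,161),(420,240),(-.125,.1,.082))}
P=[];Q=[]
for k,(a,b,m) in F.items():
    x,r=tri(S(*a),D(*b)); print(k,x.round(4),"gap",round(r,4))
    if m:
        if m[2]:print("   planes",plane("scene",S(*a),m[2]).round(4),plane("side",D(*b),m[2]).round(4)); x=(plane("scene",S(*a),m[2])+plane("side",D(*b),m[2]))/2
        P.append(m[:2]);Q.append(x[:2])
P=np.array(P);Q=np.array(Q);p,q=P.mean(0),Q.mean(0)
z=((Q-q)@[1,1j])@np.conj((P-p)@[1,1j]); yaw=np.angle(z)
R=np.array([[np.cos(yaw),-np.sin(yaw)],[np.sin(yaw),np.cos(yaw)]])
t=q-R@p; print("yaw",yaw,"origin",t); print("resid mm",((Q-t-P@R.T)*1e3).round(1).tolist())
x,_=tri(S(285,238),D(757,128)); print("lid corner in centrifuge",R.T@(x[:2]-t),x[2])
E
```

```text
disp [ 0.4502 -0.0228  0.0882] gap 0.001
   planes [ 0.4503 -0.0233  0.088 ] [ 0.4503 -0.0221  0.088 ]
key [ 0.4693 -0.1379  0.0928] gap 0.0014
   planes [ 0.4708 -0.1401  0.099 ] [ 0.4679 -0.142   0.099 ]
knob [ 0.5825 -0.0567  0.0762] gap 0.0011
lidFRcorner [ 0.6251 -0.141   0.2722] gap 0.0042
bodyFRtop [ 0.4422 -0.1771  0.0788] gap 0.0051
   planes [ 0.4426 -0.1756  0.082 ] [ 0.4416 -0.1814  0.082 ]
bodyFLtop [0.4105 0.0085 0.085 ] gap 0.0007
   planes [0.4093 0.011  0.082 ] [0.4109 0.0103 0.082 ]
yaw 0.16861788970584274 origin [ 0.54932468 -0.06308602]
resid mm [[1.1, 0.6], [0.3, -1.4], [-1.4, 0.5], [-0.8, 4.1], [0.8, -3.9]]
lid corner in centrifuge [ 0.06159909 -0.08954287] 0.2722137067824423
```

```bash
cat >> h.py <<'E'
from scipy.spatial.transform import Rotation as Ro
yaw=.1686; o=np.array([.5493,-.0631,0]); RZ=Ro.from_euler('z',yaw)
W=lambda x,y,z: o+RZ.apply([x,y,z])
def quat(tilt=0):  # tool x along centrifuge +y, tool z down, leaning to front by tilt
    z=np.array([np.sin(tilt),0,-np.cos(tilt)]); x=np.array([0,1.,0]); y=np.cross(z,x)
    q=(RZ*Ro.from_matrix(np.c_[x,y,z])).as_quat(); return q[[3,0,1,2]]
def lidp(th,r=.14,off=.0):
    n=.0075+off
    return W(.118-r*np.cos(th)+n*np.sin(th)+.010,0,.118+r*np.sin(th)+n*np.cos(th))
E
python3 - <<'E'
from h import *
import cv2
p=get_tcp_pos(); movel([p[0],p[1],.36],v=.2); command_gripper(0)
a=lidp(1.3,off=.05); a[2]=.36
move_pose(a,quat()); print(get_joint_pos().round(2) if hasattr(get_joint_pos(),'round') else get_joint_pos())
print(movel(lidp(1.3,off=.05),v=.15,until_force=6)); print(get_ft_force(),get_time())
cv2.imwrite("pics/s1.png",np.hstack([read_camera("scene")[100:400,150:450],read_camera("side")[100:400,200:500]])[:,:,::-1])
E
```

```text
[-0.07  0.42  1.32  0.    1.4  -1.81]
False
[-0.10789614  0.42808552  0.59280378] 4.6583
```

View pics/s1.png

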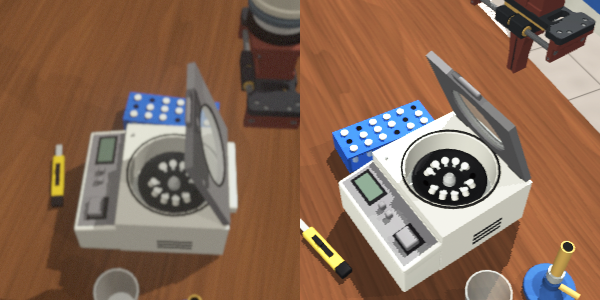

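The shut fingers are now behind the lid (side crop near (518,60)), and the lid and bystanders haven't moved. Next I push the lid along its arc.

```bash
python3 - <<'E'
from h import *
import cv2
movel(lidp(1.3,off=.005),v=.1,until_force=10)
for th in np.arange(1.2,.08,-.1):
    hit=movel(lidp(th),v=.08,until_force=20); f=np.array(get_ft_force())
    print(round(th,2),hit,f.round(1),(np.array(get_tcp_pos())-lidp(th)).round(4))
    if hit: break
else:
    p=lidp(0); p[2]-=.006
    print(movel(p,v=.02,until_force=14),get_ft_force(),get_tcp_pos()); wait(.3); print(get_ft_force(),get_tcp_pos())
print(get_time())
cv2.imwrite("pics/s2.png",np.hstack([read_camera("scene")[100:400,150:450],read_camera("side")[100:400,200:500]])[:,:,::-1])
E
```

```text
1.2 False [-0.4  0.4 -0.2] [0.0003 0.     0.0001]
1.1 False [-0.9  0.6 -0. ] [ 0.     -0.      0.0001]
1.0 False [-0.4  0.3  0.3] [-0.0004 -0.     -0.0002]
0.9 False [ 0.  -0.2 -0.4] [-0.0006 -0.     -0.0003]
0.8 False [ 0.3 -1.1 -0. ] [-0.0006 -0.     -0.0004]
0.7 False [0.6 0.6 0.2] [-0.0007  0.     -0.0005]
0.6 False [0.2 0.4 0.2] [-0.0008 -0.     -0.0006]
0.5 False [ 0.1 -0.9 -0.4] [-0.0007  0.     -0.0005]
0.4 False [ 0.6 -0.8 -0.4] [-0.0005  0.     -0.0004]
0.3 False [ 0.1 -0.6 -0.3] [-0.0005  0.     -0.0004]
0.2 False [-0.3  1.3 -0.3] [-0.0004  0.     -0.0004]
0.1 False [-0.1  0.2 -0.6] [-0.0004  0.     -0.0003]
True [-1.4909008   0.79051979  7.41897677] [ 0.53775985 -0.06515142  0.12331973]
[-1.35509543  0.56350289  6.64107481] [ 0.53776871 -0.06514941  0.12332207]
10.4083
```

View pics/s2.png

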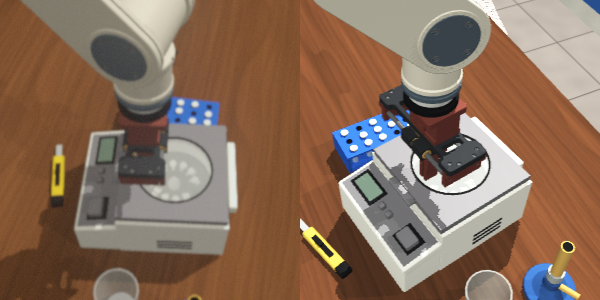

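```bash
cat >> h.py <<'E'
T=.175
def keyp(h): return W(-.092-np.sin(T)*h,-.062,.099+np.cos(T)*h)
E
python3 - <<'E'
from h import *
import cv2
p=np.array(get_tcp_pos()); print(movel(p-[0,0,.004],v=.01,until_force=12)); wait(.2); print(get_ft_force(),get_tcp_pos())
movel(p+[0,0,.07],v=.15); move_pose(keyp(.08),quat(T)); movel(keyp(.02),v=.1)
print(get_time(),get_tcp_pos(),get_ft_force())
a=read_camera("scene")[200:360,200:400];b=read_camera("side")[220:400,220:420]
r=lambda i:cv2.resize(i,(400,400*i.shape[0]//i.shape[1]),interpolation=cv2.INTER_CUBIC)[:320]
cv2.imwrite("pics/s3.png",np.hstack([r(a),r(b)])[:,:,::-1])
E
```

```text
True
[-0.80522377  0.38487896  5.11129334] [ 0.53776985 -0.0651485   0.12332693]
12.8417 [ 0.46605433 -0.14005615  0.1188252 ] [ 0.13836781 -1.13266653  0.05616791]
```

View pics/s3.png

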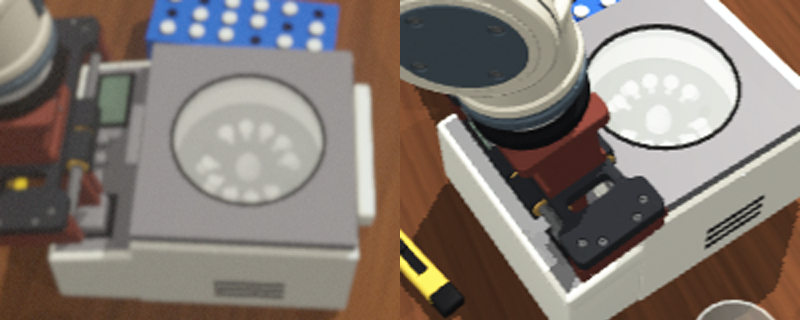

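The second push moved nothing, so the lid is bottomed, and it looks flat in both views. In the scene crop the shut finger tips are over the key area, near (95,200). Pressing now.

```bash
python3 - <<'E'
from h import *
import cv2
hit=movel(keyp(-.010),v=.02,until_force=15); t=get_time()
n=RZ.apply([-np.sin(T),0,np.cos(T)])
d=(np.array(get_tcp_pos())-keyp(0))@n
print(hit,"depth",d,get_ft_force())
wait(.6); a=read_camera("side"); wait(.3); b=read_camera("side")
ok=hit and -.009<d<.002
if ok: wait(max(0,4.0-(get_time()-t))); 
print(ok,"held",get_time()-t,get_ft_force())
movel(keyp(.03),v=.1); wait(1.2); print(get_time(),get_ft_force())
dd=np.abs(a.astype(int)-b).sum(2)[200:330,290:420]; print("rotor change px",(dd>60).sum())
movel(keyp(.09),v=.15)
c=read_camera("side"); wait(.3); e=read_camera("side")
print("rest change",(np.abs(c.astype(int)-e).sum(2)[200:330,290:420]>60).sum())
cv2.imwrite("pics/s4.png",np.hstack([a[180:420,200:460],c[180:420,200:460]])[:,:,::-1])
E
```

```text
True depth -0.002715098168821028 [-3.39750221  0.48358521 10.049339  ]
True held 4.0 [-3.54714726  0.71882601 10.52493603]
19.7 [-0.25697233 -0.08316217  0.08989302]
rotor change px 146
rest change 199
```

View pics/s4.png

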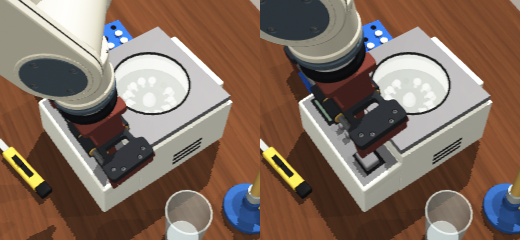

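```bash
python3 - <<'E'
from h import *
import cv2
c=read_camera("side"); wait(.3); e=read_camera("side")
s=lambda i:i[235:292,318:385].astype(int)
m=cv2.imread("pics/s4.png")[:,:,::-1]; a=np.zeros_like(c);a[180:420,200:460]=m[:,:260]
f=np.zeros_like(c);f[180:420,200:460]=m[:,260:]
z=lambda x,y:(np.abs(s(x)-s(y)).sum(2)>60).sum()
print("now-now",z(c,e),"now-after",z(c,f),"now-during",z(c,a))
print(get_time(),get_ft_force())
w=[cv2.resize(s(i).astype(np.uint8),None,fx=3.8,fy=3.8,interpolation=cv2.INTER_CUBIC) for i in(a,f,c)]
cv2.imwrite("pics/s5.png",np.hstack(w)[:,:,::-1])
E
```

```text
now-now 37 now-after 30 now-during 615
21.05 [-0.30613396 -0.23905146  0.65229046]
```

View pics/s5.png

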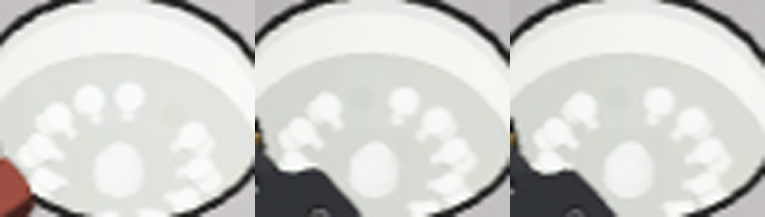

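```bash
python3 - <<'E'
import cv2,numpy as np
p=cv2.imread("pics/s3.png")[:,400:]; p=cv2.resize(p,(200,160),interpolation=cv2.INTER_AREA) # side rows220:380 cols220:420
m=cv2.imread("pics/s4.png"); a=m[40:200,20:220]; f=m[40:200,280:480]
s=lambda i:i[15:72,98:165].astype(int)
for x,y,n in((p,a,"pre-during"),(p,f,"pre-after"),(a,f,"during-after")): print(n,np.abs(s(x)-s(y)).sum(2)[:,25:].mean())
g=np.hstack([cv2.resize(s(i).astype(np.uint8),None,fx=3.8,fy=3.8,interpolation=cv2.INTER_CUBIC) for i in(p,a,f)]); cv2.imwrite("pics/s6.png",g)
E
```

```text
pre-during 12.177944862155389
pre-after 26.378863826232248
during-after 26.972013366750208
```

View pics/s6.png

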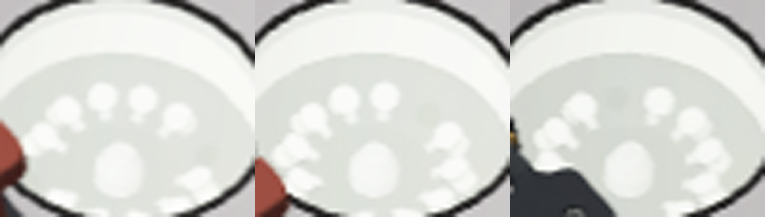

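Before, during and after all differ, so the rotor did turn. But the two frames during the hold, 0.35 s apart, look identical. The tube pattern repeats every π, so this could be coincidence or a stalled rotor. A brief re-press of about 0.5 s with dense frames should tell. It stays well inside the rotor budget.

```bash
python3 - <<'E'
from h import *
import cv2
movel(keyp(.02),v=.15)
fr=[read_camera("side"),read_camera("side")]
hit=movel(keyp(-.010),v=.02,until_force=15); t=get_time()
for i in range(9): fr.append(read_camera("side"))
tt=get_time(); F=get_ft_force(); d=get_tcp_pos()[2]
movel(keyp(.02),v=.1)
for i in range(5): fr.append(read_camera("side")); wait(.1)
movel(keyp(.09),v=.15); print(hit,tt-t,F,d,get_time())
s=[f[235:292,330:385].astype(int) for f in fr]
print("consecutive",[int((np.abs(x-y).sum(2)>60).sum()) for x,y in zip(s,s[1:])])
g=[cv2.resize(x.astype(np.uint8),None,fx=2.8,fy=2.8) for x in s[1:]]
g+= [g[-1]*0]*(15-len(g)); cv2.imwrite("pics/s7.png",np.vstack([np.hstack(g[i:i+5]) for i in (0,5,10)])[:,:,::-1])
E
```

```text
True 0.4499999999999993 [-3.53770395 -0.15501799 10.41439815] 0.09630492542790117 25.0417
consecutive [0, 258, 188, 144, 120, 100, 100, 85, 89, 117, 118, 0, 0, 0, 0]
```

View pics/s7.png

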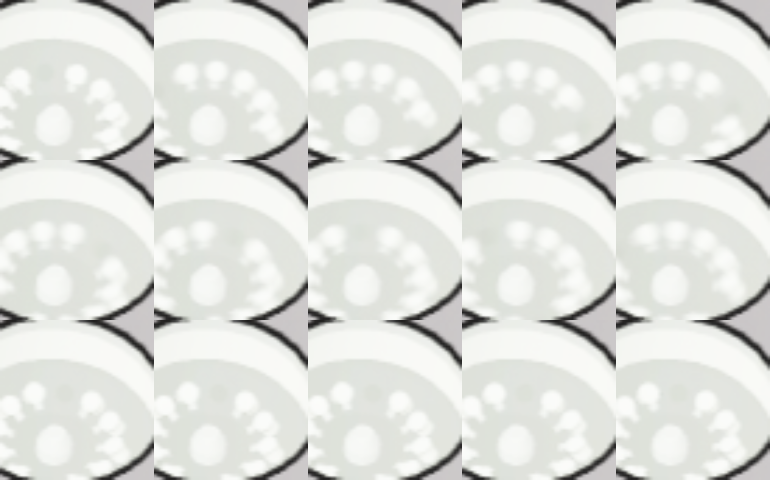

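```bash
python3 - <<'E'
from h import *
import cv2
movel(keyp(.14),v=.15); wait(.5)
c=read_camera("side"); d=read_camera("side"); z=cv2.imread("pics/side0.png")[:,:,::-1]
print("rotor",(np.abs(c[235:292,330:385].astype(int)-d[235:292,330:385]).sum(2)>60).sum())
for n,(lo,hi,box) in {"cutter":((20,150,120),(35,255,255),(310,390,185,260)),"burner":((100,150,60),(125,255,255),(350,425,415,490)),"rack":((100,150,60),(125,255,255),(200,275,225,340))}.items():
    r=[]
    for i in(z,c):
        k=cv2.inRange(cv2.cvtColor(np.ascontiguousarray(i[box[0]:box[1],box[2]:box[3]]),cv2.COLOR_RGB2HSV),lo,hi); r.append([x.mean().round(1) for x in np.nonzero(k)]+[int((k>0).sum())])
    print(n,r)
B=np.s_[370:435,360:415]; print("beaker diff",np.abs(c[B].astype(int)-z[B]).mean())
print(get_time(),get_ft_force()); job_done()
E
```

```text
rotor 7
cutter [[np.float64(38.5), np.float64(36.4), 221], [np.float64(37.9), np.float64(37.8), 509]]
burner [[np.float64(40.9), np.float64(31.1), 1591], [np.float64(40.8), np.float64(31.1), 1601]]
rack [[np.float64(34.1), np.float64(51.1), 2405], [np.float64(29.1), np.float64(63.1), 588]]
beaker diff 31.006060606060608
26.125 [ 0.26463158  1.67504195 -0.40044413]
the job is handed in; nothing more can be done
```

I closed the lid, held the short-spin key for about 4.0 s, let it go and handed the job in at 26.1 s. As far as my checks show, the job is done, but there was one extra short press, and two of the bystander checks were inconclusive.

- **Lid:** I pushed it shut along its arc with the shut fingers. A second push stopped at the same height (TCP z = 0.1233 m), and the pictures show the lid flat on the rim.
- **Spin:** The key was held without a break at a steady force of about 10 N, then released.
- **Extra press:** Two frames taken 0.35 s apart during the hold looked identical, so I could not rule out a stalled rotor. I pressed the key again the same way for about 0.5 s and took frames every 0.05 s. They show the rotor turning continuously, so the matching frames were most likely a half-turn coincidence, because the tube pattern repeats every half turn. The key was down for about 5 s in all. Neither the rotor's total angle nor its speed during the 4 s hold was measured directly.
- **Rotor and contact at the end:** The rotor had stopped: the five frames after the last release were identical, and the last pair differed by only 7 pixels. The tool was clear of everything.
- **Bystanders:** The burner was unmoved to within 0.1 px, and the cutter to within about 1.5 px, though its mask area changed. The numerical rack and beaker checks told me nothing: the arm hid most of the rack, and the beaker area differed by 31 grey levels, possibly from changed shadows. Both looked in place in the pictures, and the arm did not go near them.
- **Small keys:** I did not aim at or knowingly touch them, but I had no direct reading of their travel.

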